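# Carry a drying lid on its free-running carriage to the turntable

### The arm

A 6-joint arm with a two-finger parallel gripper is mounted at the origin on the work surface. World frame = base frame: x ahead of the robot, y to its left, z up, the work surface at z = 0. Lengths are in mm, angles in degrees, forces in N, time in s.
With the tool pointing down it reaches from about 300 to 850 mm from the base axis. Payload 4.2 kg.
Tool frame: the origin (TCP) lies midway between the tips of the shut fingers; the grasp point (between the pads) lies 19 mm behind it; z points along the fingers, y is the line along which they close (so a half turn about z gives the same grasp; the last joint's range is limited). The gripper opens to 91 mm and grips with 3 to 60 N. Pads are 32 mm wide; open, the fingers measure 118 mm over their backs; the gripper's body (76 mm by 178 mm) begins 60 mm behind the grasp point.
Start: joints at [-64.458, 18.312, 89.639, -0, 72.044, -1.146], TCP at [258.26, -513.756, 213.976] pointing down, gripper open.
Joint ranges: [-177.97, 177.97], [-48.28, 115.42], [12.27, 149.76], [-77.06, 257.06], [2.81, 150.46], [-146.56, 146.56]. Speed limits (degrees/s): [147.25, 147.25, 180, 180, 180, 180].

### API

Orientations are given as [roll, pitch, yaw] about the fixed x, y, z axes, in that order (R = Rz(yaw) Ry(pitch) Rx(roll)).
In Python, from workcell import env gives the robot as it stands.
- The arm moves only by the tool send_rows, never from a script. Its argument "steps" is a list that holds one entry, the list of rows, each a list of 5 numbers: the shift along the tool's x, y, z scaled (see below), then the turn about the tool's z scaled (see below), then the opening, from 0 (shut) to 1 (fully open). In form: [[[dx, dy, dz, yaw, fingers], ...]]. A call has 1 to 5 rows; each row shifts and turns the commanded pose from where the row before left it, along the tool's axes as they then stand; what a row does not reach is not made up. The controller multiplies each number of a shift by 0.04 m and each number of a turn by 0.12 rad. A row lasts 1/12 s, in which the tool goes at most 41.7 mm and 7.16 degrees, less where a joint would pass 70% of its speed; a pose out of reach is approached as far as the arm can. A call with a number of a shift or a turn outside -1 to 1 is refused whole. A call with a gripper value outside its range is refused whole. The fingers move at their own pace and stop on an object; "squeeze" is the grip in N (left out, the last holds). Time passes only in rows, so rows that do not move let the fingers close. It gives the time, the measured TCP pose, the force, the opening and the grip force at its end, in the units of the state.
- env.state(): the state, without advancing time (a new reading comes with each control period).
- env.grab_frame(name): name is "side" or "top"; returns a dict with "pixels" (400x640x3 uint8, red, green, blue), "depth" (400x640 float32, mm along the optical axis (not along the pixel's ray), 0 where there is no reading), "intrinsics" (3x3 intrinsics, pixels), "dist" ([k1, k2, p1, p2, k3] as OpenCV has them; the pictures are not rectified), "cam_to_world" (4x4, takes a point from camera to world coordinates). Camera axes: x right, y down, z forward; pixel columns grow to the right and rows downward; lengths in mm; the calibration is good to about 2 mm. A picture is of the moment at which its call begins.
- env.job_done(): hands the job in; it is judged then, once.
The state is a dict: "time_s": time; "qpos": joint angles; "qvel": joint speeds; "effort": joint torques, N m; "ee_pos": TCP position; "ee_rot": TCP orientation; "force": force on the tool from outside, world axes, zero at the start; "torque": the same for the moment, N m; "gripper_width": finger opening in mm; "gripper_force": force on a finger pad.
Only numpy, scipy, OpenCV 4.12 (cv2) and the standard library are available. Lean on these libraries where they do the work, as an engineer would, in place of code of your own. Each camera call takes 0.05 s, during which the arm holds its last target. There are 200 camera calls.

### The job

Pick up the walnut tray by its bridge handle and carry it to the locked turntable, keeping it nearly level and never letting the free-running carriage with the freshly lacquered lid run up against either red end rim. Hold the tray clear above the two cedar rests and balance it until the carriage has stayed in the middle of the tray (within 2 cm) for at least four seconds without a break; then lower the tray, do not drop it, so that it lies across both rests, long side square to them and centred on the turntable, with the carriage at rest still near the middle, and let go. Leave the bowl, oil jar, cup and spatula where they are.

Things in the scene. Friction and masses are not known exactly. Their poses are not given: they have to be found in the camera images.
- tray: Loose walnut carrier tray, 122 mm (its x) by 356 mm (its y, the long way), about 0.40 kg (hidden, 0.8 to 1.25 times), with a bridge handle across its middle. Origin at the centre of its underside, z up. Side rims 24 mm and red end rims 40 mm high, measured from the underside; end rims' inner faces at y = -170 and +170 mm. It starts standing on the table.
- tray_handle (a point): Centre of the cedar handle bar, 125 mm straight above the tray's origin: the point to grip, from above, fingers closing along the tray's y. The bar runs along the tray's x, 126 mm long, 24 mm thick (along y), 30 mm high, top at 140 mm; its posts stand at x = -58 and +58 mm.
- carriage (a joint): Position (m) of the white carriage with the lid along the tray's y, 0 in the middle of the tray. It runs almost freely on two level rods: relative to the tray it accelerates by 9.81 m/s2 x tilt (rad) towards the lower end, minus the tray's own acceleration along y, minus about 0.1 /s x its speed. Starts at rest at 0.03 to 0.08; meets the end rims at -0.12 and +0.12.
- lid_top (a point): Top centre of the brown lacquered lid (96 mm diameter) that is fixed on the carriage, 52 mm above the tray's underside plane; its y in the tray's frame is the carriage's position. Carriage 84 by 100 mm (along y), with lid 22 mm high about 0.30 kg (hidden, 0.8 to 1.25 times).
- turntable: Fixed (locked) walnut lazy-susan turntable, 300 mm diameter, disc top 30 mm above the table. Origin at its centre on the table surface, z up. The tray belongs on its two cedar rests with the tray's y axis along the turntable's y, either way round, the tray's middle over the turntable's centre.
- rests (a point): Point midway between the two cedar rests at the height of their level tops, 55 mm above the table over the turntable's centre. Each rest is 150 mm long along the turntable's x, 20 mm wide, 25 mm high, centred at y = -65 and +65 mm.
- bowl: Bystander: glossy chestnut Go bowl, 132 mm diameter, 82 mm high, origin at the centre of its underside. Do not touch.
- oil: Bystander: amber oil jar, 64 mm diameter, 80 mm high, origin at the centre of its underside. Do not touch.
- cup: Bystander: clay burnishing cup, 68 mm diameter, 75 mm high, origin at the centre of its underside. Do not touch.
- spatula: Bystander: copper spatula with a wooden handle, 200 mm long, lying flat on the table, handle towards its -x. Do not touch.

How it is judged (in metres and radians):
On the way:
1. tray held clear above the rests (underside 15 mm or more over their tops, within 60 mm of the turntable's centre) with the carriage within 20 mm of the tray's middle for 4 s without a break (value of joint carriage between -0.02 and 0.02 m and height (world z) of tray above 0.07 m and horizontal distance between tray and turntable below 0.06 m), for 4 s.
At the end, for the whole second after the job is handed in: The tray is let go and lies flat on both cedar rests, its middle within 30 mm of the turntable's centre, its long axis within 0.17 rad of square across the rests, with the carriage within 60 mm of the middle and moving slower than 0.03 m/s (horizontal distance between tray and turntable below 0.03 m and height (world z) of tray between 0.05 and 0.06 m and angle between tray's own z axis and vertical below 0.04 rad and angle between the y axis of tray and the y axis of turntable, either way round below 0.17 rad and contact force between tray and turntable above 2 N and value of joint carriage between -0.06 and 0.06 m and velocity of joint carriage between -0.03 and 0.03 m/s and linear speed of tray below 0.02 m/s); the robot touches nothing.
It fails at once if the carriage runs up against an end rim (more than 116 mm from the tray's middle) (value of joint carriage above 0.116 m or value of joint carriage below -0.116 m).
It fails at once if the tray tilts more than 0.3 rad (angle between tray's own z axis and vertical above 0.3 rad).
It fails at once if the tray is dropped or flung (faster than 0.6 m/s) (linear speed of tray above 0.6 m/s).
It fails at once if the bowl, oil jar, cup or spatula is moved by more than 30 mm (distance of any of bowl, oil, cup, spatula from where it was at the start of the episode above 0.03 m).
It also fails if it takes over 64 s, if anything falls off the work surface, if the arm or the gripper's body presses on something with over 40 N, if the wrist force passes 120 N, or if a joint passes its speed limit or range.

## Working session

There is one attempt and no reset: what is moved stays moved. The work goes in short steps, Python scripts to look and compute and a tool call to move; the robot and the scene stay as the last step left them, time stands still between calls to the robot, and variables do not carry over. Pictures are saved under pics/ and viewed, at most 10 in all, crops included, and the job is handed in when it is done.

Besides the shell and the picture viewer there is one more tool, called after "Emit:" as name([rows], argument=value, ...), one row to a line, values as JSON. send_rows: Moves the arm, as the interface text tells. Shifts and turns lie within -1 to 1; 1 stands for 0.04 m of shift or 0.12 rad of turn. Its arguments: {"type":"object","properties":{"steps":{"type":"array"},"squeeze":{"type":"number"}},"required":["steps"]}

```bash
mkdir -p pics; ls; cat > h.py <<'E'
import numpy as np, cv2
from workcell import env
def ray(f,px):
    p=cv2.undistortPoints(np.array(px,float).reshape(-1,1,2),np.array(f["intrinsics"],float),np.array(f["dist"],float)).reshape(-1,2)
    T=np.array(f["cam_to_world"]); d=np.c_[p,np.ones(len(p))]@T[:3,:3].T
    return T[:3,3],d
def onplane(f,px,z):
    o,d=ray(f,px); return o+d*((z-o[2])/d[:,2])[:,None]
def depthpts(f,px):
    o,d=ray(f,px); z=np.array([f["depth"][int(round(v)),int(round(u))] for u,v in np.array(px).reshape(-1,2)])
    return o+d*z[:,None]
E
python3 - <<'E'
from h import *
print(env.state())
for n in("top","side"):
    f=env.grab_frame(n); cv2.imwrite(f"pics/{n}0.png",f["pixels"][...,::-1]); np.savez(f"{n}0.npz",**f)
    print(n,np.round(f["cam_to_world"],2).tolist(),f["intrinsics"])
E
```

```text
pics
{'time_s': 0.0, 'qpos': array([-6.44582838e+01,  1.83498206e+01,  8.97065552e+01,  1.70049666e-03,
        7.20424515e+01, -1.14424601e+00]), 'qvel': array([-0.03093456, -0.07206892,  0.00885521, -0.0813265 ,  0.00459132,
        0.01453379]), 'effort': array([-2.39941408e-03, -4.12472534e+01, -2.31977105e+01,  7.23876245e-02,
        4.56385652e-02, -1.32875443e-04]), 'ee_pos': array([ 258.04034071, -513.28698104,  213.13751023]), 'ee_rot': array([-1.79901225e+02, -3.58996172e-03,  2.66854334e+01]), 'force': array([-0.76680171,  0.06326871,  0.52106202]), 'torque': array([-0.01703288, -0.02838987, -0.00250375]), 'gripper_force': 0.0, 'gripper_width': 91.02367238556526}
top [[0.01, -0.99, 0.17, 429.16], [-1.0, -0.01, 0.0, -17.26], [-0.0, -0.17, -0.99, 1239.97], [0.0, 0.0, 0.0, 1.0]] [[433.15328457   0.         318.49762682]
 [  0.         433.15328457 195.10883703]
 [  0.           0.           1.        ]]
side [[1.0, -0.08, 0.05, 594.56], [-0.09, -0.71, 0.7, -848.75], [-0.02, -0.7, -0.71, 926.26], [0.0, 0.0, 0.0, 1.0]] [[488.49141315   0.         319.4528134 ]
 [  0.         488.49141315 197.77691334]
 [  0.           0.           1.        ]]
```

View pics/top0.png

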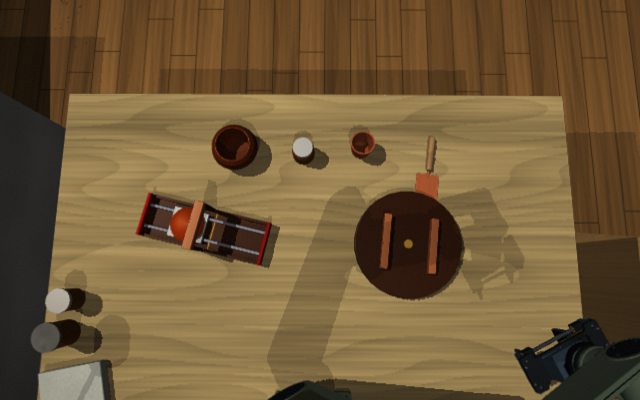

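View pics/side0.png

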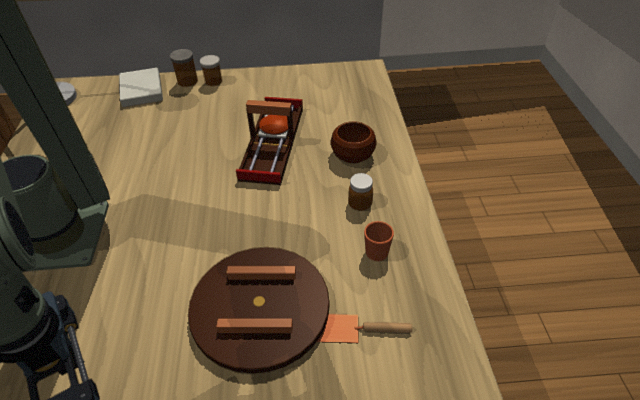

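The top view shows the tray with its handle near (196,225), its red rims at (145,214) and (265,243), and the lid left of the handle at about (182,225). The turntable is at (409,245), with rests at (387,241) and (433,246). The bystanders lie along the top edge, and the side view agrees with all of this.

```bash
cat >> h.py <<'E'
def blobs(m,amin=30):
    n,l,s,c=cv2.connectedComponentsWithStats(m.astype(np.uint8)); 
    return [(l==i) for i in range(1,n) if s[i,4]>=amin]
def rect(m):
    cs,_=cv2.findContours(m.astype(np.uint8),cv2.RETR_EXTERNAL,cv2.CHAIN_APPROX_NONE)
    return cv2.minAreaRect(max(cs,key=cv2.contourArea))
E
python3 - <<'E'
from h import *
for n in("top","side"):
    f=dict(np.load(f"{n}0.npz")); hsv=cv2.cvtColor(f["pixels"],cv2.COLOR_RGB2HSV); h,s,v=[hsv[...,i].astype(int) for i in range(3)]
    pts=[(145,214),(265,243),(196,215),(182,225),(387,241),(433,246),(409,244),(425,230)] if n=="top" else [(260,177),(285,100),(270,107),(273,125),(260,272),(255,326),(259,301),(230,300)]
    for p in pts: print(n,p,hsv[p[1],p[0]],np.round(depthpts(f,[p])[0]))
    red=((h<4)|(h>174))&(s>200)&(v>70)
    ced=(h>=4)&(h<=12)&(s>120)&(v>95)
    for nm,m in(("red",red),("ced",ced)):
        for b in blobs(m,40):
            r=rect(b); vs,us=np.nonzero(b); d=np.median(depthpts(f,np.c_[us,vs]),0); print(nm,b.sum(),np.round(r[0],1),np.round(r[1],1),round(r[2]),np.round(d))
E
```

```text
top (145, 214) [  1 226  44] [577. 473.  35.]
top (265, 243) [  1 243  43] [499. 134.  33.]
top (196, 215) [ 11 159 178] [563. 299. 140.]
top (182, 225) [  8 219 168] [545. 362.  50.]
top (387, 241) [ 11 182 125] [ 505. -202.   55.]
top (433, 246) [ 10 180 125] [ 492. -328.   51.]
top (409, 244) [ 20 189 136] [ 498. -266.   32.]
top (425, 230) [ 10 203  34] [ 538. -313.   29.]
red 105 [143.6 213. ] [ 2.5 42.1] 18 [579. 476.  39.]
red 131 [262.9 243.1] [ 3.1 43.4] 15 [498. 139.  40.]
ced 136 [362.5 142. ] [22. 23.] 90 [ 776. -149.   74.]
ced 476 [426.5 184.5] [22.4 29.1] 6 [ 672. -330.    4.]
ced 58 [141.8 212.8] [ 3.4 43.9] 15 [580. 484.  39.]
ced 917 [183.4 221.9] [26.9 48.6] 16 [548. 346.  53.]
ced 380 [385.6 240.4] [ 7.  55.1] 5 [ 507. -198.   55.]
ced 382 [433.1 246. ] [ 7.1 54.3] 4 [ 491. -327.   55.]
side (260, 177) [  2 223  56] [503. 136.  25.]
side (285, 100) [  1 230  52] [585. 473.  39.]
side (270, 107) [ 10 161  65] [543. 292. 141.]
side (273, 125) [  8 202 125] [545. 328.  52.]
side (260, 272) [ 11 145 137] [ 505. -206.   59.]
side (255, 326) [ 11 146 141] [ 495. -334.   56.]
side (259, 301) [ 19 171 161] [ 500. -263.   34.]
side (230, 300) [ 10 124  70] [ 438. -251.   30.]
red 106 [258.  171.7] [42.2  2.8] 5 [500. 140.  42.]
ced 219 [268.  103.3] [44.   5.2] 4 [543. 308. 142.]
ced 385 [273.5 123.5] [17. 27.] 90 [550. 342.  49.]
ced 147 [378.5 232. ] [22. 29.] 90 [ 777. -138.   77.]
ced 496 [261. 269.] [ 8. 68.] 90 [ 511. -197.   57.]
ced 909 [341.2 328.3] [41.3 28.1] 3 [ 668. -329.    4.]
ced 673 [253.5 322. ] [ 8. 75.] 90 [ 493. -325.   56.]
```

```bash
cat >> h.py <<'E'
def carriage(f,xy,ang,z):
    """lid position along tray y (direction ang, rad) ; near/far edge estimates mm"""
    hsv=cv2.cvtColor(f["pixels"],cv2.COLOR_RGB2HSV).astype(int); h,s,v=hsv[...,0],hsv[...,1],hsv[...,2]
    vs,us=np.nonzero((h>=3)&(h<=10)&(s>188)&(v>45))
    P=onplane(f,np.c_[us,vs],z+50)[:,:2]-xy
    e=np.array([np.cos(ang),np.sin(ang)]); Y=P@e; X=P@[e[1],-e[0]]
    k=(abs(X)<46)&(abs(Y)<168); X,Y=X[k],Y[k]; lo,hi=[],[]
    for x in range(-36,37,4):
        y=Y[abs(X-x)<2.5]
        if len(y)>3: w=(48**2-x*x)**.5; lo.append(np.percentile(y,1)+w); hi.append(np.percentile(y,99)-w)
    return (np.round(np.median(lo),1),np.round(np.median(hi),1),len(Y)) if lo else None
def look(z0=None):
    """in-grip: tray frame = tool frame; y axis = tool y"""
    out=[]
    for n in("side","top"):
        s=env.state(); f=env.grab_frame(n); yaw=np.deg2rad(s["ee_rot"][2]); p=s["ee_pos"]
        out.append((n,round(s["time_s"],2),carriage(f,p[:2],yaw-np.pi/2,p[2]-106)))
    print(out); s=env.state(); print(np.round(s["ee_pos"],1),np.round(s["ee_rot"],2),np.round(s["force"],1),s["gripper_width"],s["gripper_force"]); return f
E
python3 - <<'E'
from h import *
for n in("top","side"):
    f=dict(np.load(f"{n}0.npz")); D=f["depth"]; vs,us=np.nonzero(D>0); P=depthpts(f,np.c_[us,vs])
    k=(abs(P[:,0]-540)<90)&(abs(P[:,1]-305)<60)&(P[:,2]>130)&(P[:,2]<150)
    m=np.zeros(D.shape,bool); m[vs[k],us[k]]=1; r=rect(m); Q=onplane(f,cv2.boxPoints(r),140)[:,:2]
    print(n,"bar",k.sum(),np.round(Q).tolist(),Q.mean(0), np.round(P[k].mean(0),1))
    R=[]
    for y0 in(-198,-327):
        k=(abs(P[:,0]-499)<95)&(abs(P[:,1]-y0)<40)&(P[:,2]>47)&(P[:,2]<65)
        m=np.zeros(D.shape,bool); m[vs[k],us[k]]=1; Q=onplane(f,cv2.boxPoints(rect(m)),55)[:,:2]; R.append(Q.mean(0)); print("rest",np.round(Q).tolist(),Q.mean(0))
    d=R[0]-R[1]; print("tt",(R[0]+R[1])/2,np.hypot(*d),np.degrees(np.arctan2(d[1],d[0])))
    for sgn in (0,): print(carriage(f,np.array([539,307]),np.deg2rad(76.6),0))
E
```

```text
top bar 503 [[479.0, 333.0], [602.0, 305.0], [595.0, 279.0], [472.0, 307.0]] [536.96241695 306.15786413] [536.6 306.4 139.3]
rest [[432.0, -180.0], [580.0, -195.0], [579.0, -216.0], [431.0, -201.0]] [ 505.52134629 -197.82374809]
rest [[418.0, -308.0], [567.0, -324.0], [566.0, -346.0], [417.0, -330.0]] [ 491.82981673 -326.80028533]
tt [ 498.67558151 -262.31201671] 129.70121487376167 83.94044885494064
(np.float64(47.0), np.float64(38.9), 520)
side bar 370 [[476.0, 294.0], [477.0, 339.0], [603.0, 309.0], [599.0, 265.0]] [538.86739707 301.712084  ] [538.2 304.3 139.5]
rest [[432.0, -179.0], [582.0, -195.0], [580.0, -221.0], [433.0, -206.0]] [ 506.76713078 -200.1509097 ]
rest [[416.0, -309.0], [567.0, -325.0], [565.0, -350.0], [418.0, -334.0]] [ 491.41648425 -329.51234957]
tt [ 499.09180752 -264.83162964] 130.26904649825102 83.23265504962961
(np.float64(32.6), np.float64(110.7), 487)
```

Emit:
send_rows([
  [[0,0,0,0.97,1],[0,0,0,0.97,1],[0,0,0,0.97,1],[0,0,0,0.97,1],[0,0,0,0.97,1]],
])

```text
time_s: 0.52
ee_pos: [258.1, -513.4, 213.4]
ee_rot: [-179.9, 0.0, -7.0]
force: [1.0, 0.6, -0.6]
gripper_width: 91.0
gripper_force: 0.0
```

Emit:
send_rows([
  [[0,0,0,0.97,1],[0.088,-0.5,0,0,1],[0.088,-0.9,0,0,1],[0.088,-0.9,0,0,1],[0.088,-0.9,0,0,1]],
])

```text
time_s: 0.93
ee_pos: [301.4, -391.0, 213.3]
ee_rot: [-179.9, 0.0, -13.4]
force: [0.6, 0.1, 0.2]
gripper_width: 91.6
gripper_force: 0.0
```

Emit:
send_rows([
  [[0.088,-0.9,0,0,1],[0.088,-0.9,0,0,1],[0.088,-0.9,0,0,1],[0.088,-0.9,0,0,1],[0.088,-0.9,0,0,1]],
])

```text
time_s: 1.35
ee_pos: [360.0, -219.5, 213.7]
ee_rot: [-180.0, 0.0, -13.4]
force: [0.1, -0.4, 1.2]
gripper_width: 91.2
gripper_force: 0.0
```

Emit:
send_rows([
  [[0.088,-0.9,0,0,1],[0.088,-0.9,0,0,1],[0.088,-0.9,0,0,1],[0.088,-0.9,0,0,1],[0.088,-0.9,0,0,1]],
])

```text
time_s: 1.77
ee_pos: [418.6, -48.4, 213.8]
ee_rot: [180.0, 0.0, -13.3]
force: [0.9, 0.1, -1.0]
gripper_width: 91.3
gripper_force: 0.0
```

Emit:
send_rows([
  [[0.088,-0.9,0,0,1],[0.088,-0.9,0,0,1],[0.088,-0.9,0,0,1],[0.088,-0.9,0,0,1],[0.088,-0.9,0,0,1]],
])

```text
time_s: 2.18
ee_pos: [477.2, 122.7, 213.6]
ee_rot: [180.0, 0.0, -13.3]
force: [0.3, -0.0, -0.3]
gripper_width: 91.2
gripper_force: 0.0
```

Emit:
send_rows([
  [[0.088,-0.9,0,0,1],[0.088,-0.6,0,0,1],[0,-0.3,0,0,1],[0,0,0,0,1],[0,0,0,0,1]],
])

```text
time_s: 2.6
ee_pos: [500.1, 188.7, 213.4]
ee_rot: [179.9, 0.1, -13.3]
force: [-1.0, -0.8, -0.2]
gripper_width: 91.0
gripper_force: 0.0
```

Emit:
send_rows([
  [[0.06,-0.77,0,0,1],[0.06,-0.77,0,0,1],[0.06,-0.77,0,0,1],[0.05,-0.77,0,0,1],[0,0,0,0,1]],
])

```text
time_s: 3.02
ee_pos: [539.3, 309.5, 213.6]
ee_rot: [-179.9, -0.0, -13.3]
force: [-0.4, -0.6, -0.2]
gripper_width: 91.5
gripper_force: 0.0
```

Emit:
send_rows([
  [[0,0,0.5,0,1],[0,0,0.6,0,1],[0,0,0.6,0,1],[0,0,0.5,0,1],[0,0,0,0,1]],
])

```text
time_s: 3.43
ee_pos: [535.2, 303.1, 121.8]
ee_rot: [179.6, 0.4, -13.4]
force: [-1.2, -0.2, -0.2]
gripper_width: 91.5
gripper_force: 0.0
```

```bash
python3 - <<'E'
from h import *
f=look(); cv2.imwrite("pics/top1.png",f["pixels"][120:330,60:380,::-1].repeat(2,0).repeat(2,1))
E
```

```text
[('side', 3.43, (np.float64(-67.1), np.float64(-20.2), 402)), ('top', 3.48, (np.float64(41.3), np.float64(-43.8), 52))]
[538.  305.2 126.1] [ 1.7993e+02  4.0000e-02 -1.3420e+01] [-0.2 -0.   0.3] 91.069284805667 0.0
```

View pics/top1.png

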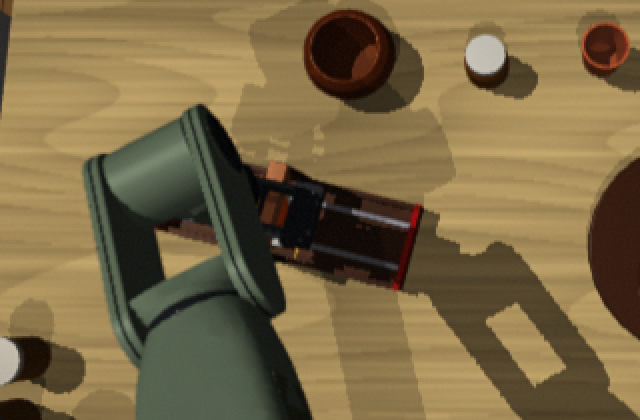

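The top view shows the arm hiding the lid and the gripper straddling the bar, which is centred in the fingers. I'll check the side view.

```bash
python3 - <<'E'
from h import *
f=env.grab_frame("side"); np.savez("side1.npz",**f); a=f["pixels"][70:220,180:380,::-1].copy()
hsv=cv2.cvtColor(a,cv2.COLOR_BGR2HSV); m=cv2.inRange(hsv,(3,188,45),(10,255,255)); b=a.copy(); b[m>0]=(0,255,0)
cv2.imwrite("pics/side1.png",np.hstack([a,b]).repeat(2,0).repeat(2,1))
E
```

```text
(no output)
```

View pics/side1.png

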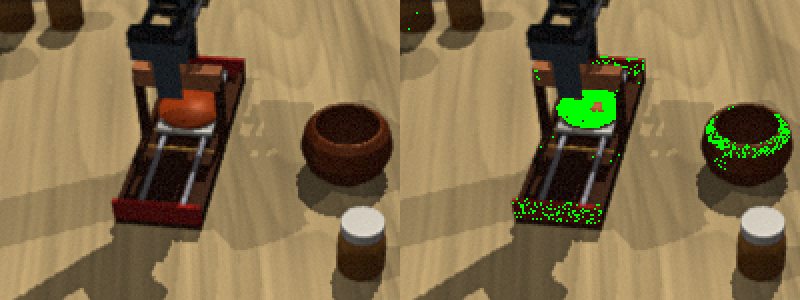

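The side view shows the lid at crop pixel (187,108), with its near edge visible under the bar. The mask also picks up speckle from the red rims, so I'll keep only the largest blob and use depth points.

```bash
cat > patch.py <<'E'
E
cat >> h.py <<'E'
def carriage(f,xy,ang,z):
    hsv=cv2.cvtColor(f["pixels"],cv2.COLOR_RGB2HSV); m=cv2.inRange(hsv,(3,175,40),(12,255,255))
    m=cv2.morphologyEx(m,cv2.MORPH_OPEN,np.ones((3,3),np.uint8))
    e=np.array([np.cos(ang),np.sin(ang)]); best=None
    for b in blobs(m,40):
        vs,us=np.nonzero(b); D=depthpts(f,np.c_[us,vs]); P=np.c_[(D[:,:2]-xy)@e,(D[:,:2]-xy)@[e[1],-e[0]],D[:,2]-z]
        q=np.median(P,0)
        if abs(q[0])<125 and abs(q[1])<40 and 30<q[2]<60 and (best is None or len(P)>len(best)): best=P
    if best is None: return None
    Y,X,Z=best.T; k=(Z>28)&(Z<60); Y,X,Z=Y[k],X[k],Z[k]; lo,hi=[],[]
    for x in range(-36,37,4):
        y=Y[abs(X-x)<3]
        if len(y)>4: w=(48**2-x*x)**.5; lo.append(np.percentile(y,3)+w); hi.append(np.percentile(y,97)-w)
    return tuple(float(np.round(a,1)) for a in(np.median(lo),np.median(hi),np.median(X),Z.max()))+(len(Y),)
E
python3 - <<'E'
from h import *
a=np.deg2rad(76.8-180); c=np.array([537.5,307])
for n in("top0","side0","side1"): print(n,carriage(dict(np.load(n+".npz")),c,a,0))
E
```

```text
top0 (-42.0, -87.0, -0.1, 57.6, 468)
side0 (-27.2, -51.5, -2.1, 57.8, 455)
side1 (-22.8, -51.0, -5.4, 58.6, 422)
```

Emit:
send_rows([
  [[0,0,0.25,0,1],[0,0,0.25,0,1],[0,0,0,0,1]],
])

```text
time_s: 3.83
ee_pos: [537.1, 306.3, 104.3]
ee_rot: [179.9, 0.1, -13.3]
force: [-0.7, -1.3, -1.0]
gripper_width: 91.0
gripper_force: 0.0
```

Emit:
send_rows([
  [[0,0,0,0,0],[0,0,0,0,0],[0,0,0,0,0],[0,0,0,0,0],[0,0,0,0,0]],
], squeeze=55)

```text
time_s: 4.25
ee_pos: [538.3, 307.2, 106.2]
ee_rot: [-180.0, -0.0, -13.3]
force: [0.7, 0.1, 0.4]
gripper_width: 60.4
gripper_force: 0.0
```

Emit:
send_rows([
  [[0,0,0,0,0],[0,0,0,0,0],[0,0,0,0,0]],
])

```text
time_s: 4.5
ee_pos: [538.2, 307.1, 106.0]
ee_rot: [-180.0, -0.0, -13.3]
force: [-0.3, 0.7, 0.3]
gripper_width: 40.9
gripper_force: 0.0
```

```bash
python3 -c "
from h import *
look()"
```

```text
[('side', 4.5, (-21.8, -50.9, -4.8, 58.8, 413)), ('top', 4.55, None)]
[538.1 307.1 106. ] [180.    -0.   -13.32] [-0.5 -0.9  0.6] 32.801339460248656 0.0
```

Emit:
send_rows([
  [[0,0,0,0,0],[0,0,0,0,0],[0,0,0,0,0],[0,0,0,0,0]],
])

```text
time_s: 4.93
ee_pos: [538.3, 307.5, 105.9]
ee_rot: [-179.9, -0.0, -13.4]
force: [0.6, 2.9, -1.1]
gripper_width: 23.7
gripper_force: 55.0
```

Emit:
send_rows([
  [[0,-0.1,-0.1,0,0],[0,-0.25,-0.1,0,0],[0,-0.3,-0.1,0,0],[0,-0.3,-0.1,0,0],[0,-0.2,-0.1,0,0]],
])

```text
time_s: 5.35
ee_pos: [548.5, 353.0, 125.2]
ee_rot: [179.9, 0.1, -13.3]
force: [-1.0, 0.1, -7.2]
gripper_width: 23.7
gripper_force: 55.0
```

```bash
python3 -c "
from h import *
look()"
```

```text
[('side', 5.35, (8.9, -8.5, -3.0, 56.5, 493)), ('top', 5.4, None)]
[549.1 353.5 125.9] [-1.7996e+02 -3.0000e-02 -1.3240e+01] [ 1.2 -0.1 -6.8] 23.81046489176206 54.996580481529236
```

Emit:
send_rows([
  [[0,0,-0.3,0,0],[0,0,-0.5,0,0],[0,0,-0.6,0,0],[0,0,-0.6,0,0],[0,0,-0.4,0,0]],
])

```text
time_s: 5.87
ee_pos: [548.9, 351.4, 223.8]
ee_rot: [-180.0, -0.1, -13.3]
force: [0.5, 0.8, -6.6]
gripper_width: 23.4
gripper_force: 55.0
```

```bash
python3 -c "
from h import *
look()"
```

```text
[('side', 5.87, (-7.9, -24.7, -3.5, 55.6, 499)), ('top', 5.92, None)]
[550.  352.1 225.1] [-179.78   -0.28  -13.33] [ 1.3  0.7 -7. ] 23.937030351496315 54.99642312526703
```

Emit:
send_rows([
  [[0,-0.3,0,0,0],[0,-0.3,0,0,0]],
])

```text
time_s: 6.13
ee_pos: [553.5, 375.0, 219.9]
ee_rot: [179.9, 0.2, -13.4]
force: [0.1, -0.3, -7.6]
gripper_width: 23.8
gripper_force: 55.0
```

```bash
cat >> h.py <<'E'
def look(k=1):
    for i in range(k):
        s=env.state(); f=env.grab_frame("side"); yaw=np.deg2rad(s["ee_rot"][2]); p=s["ee_pos"]
        c=carriage(f,p[:2],yaw-np.pi/2,p[2]-106)
        print(round(s["time_s"],2),"c",c and round((c[0]+c[1])/2,1),c,np.round(p,1),np.round(s["ee_rot"],2),np.round(s["force"],1))
    return f
E
python3 -c "
from h import *
look(3)"
```

```text
6.13 c -2.1 (6.7, -10.9, -3.8, 55.9, 491) [553.5 375.  219.9] [ 1.7985e+02  1.6000e-01 -1.3390e+01] [ 0.1 -0.3 -7.6]
6.18 c -2.1 (6.0, -10.2, -3.8, 56.1, 506) [554.1 378.3 219.4] [-1.7995e+02  1.5000e-01 -1.3290e+01] [ 0.6  2.  -7.4]
6.23 c -3.3 (6.8, -13.3, -3.9, 56.6, 494) [553.8 377.2 219.2] [ 1.7993e+02  1.6000e-01 -1.3240e+01] [ 0.8  1.1 -7.4]
```

Emit:
send_rows([
  [[0.004,-0.15,0,-0.6,0],[0.012,-0.07,0,-0.96,0],[0.018,-0.067,0,-0.96,0],[0.026,-0.065,0,-0.96,0],[0.034,-0.06,0,-0.96,0]],
])

```text
time_s: 6.7
ee_pos: [558.9, 391.4, 220.5]
ee_rot: [179.9, 0.1, 17.5]
force: [0.6, -0.4, -7.1]
gripper_width: 23.8
gripper_force: 55.0
```

```bash
python3 -c "
from h import *
look()"
```

```text
6.7 c -14.0 (-4.2, -23.8, 4.9, 59.1, 469) [558.9 391.4 220.5] [1.7992e+02 1.4000e-01 1.7540e+01] [ 0.6 -0.4 -7.1]
```

Emit:
send_rows([
  [[0.055,-0.18,0,-0.96,0],[0.065,-0.17,0,-0.96,0],[0.073,-0.16,0,-0.96,0],[0.08,-0.15,0,-0.96,0],[0.085,-0.14,0,-0.96,0]],
])

```text
time_s: 7.17
ee_pos: [555.5, 426.5, 220.7]
ee_rot: [-180.0, 0.1, 50.4]
force: [0.1, 0.0, -6.3]
gripper_width: 23.9
gripper_force: 55.0
```

```bash
python3 -c "
from h import *
look()"
```

```text
7.17 c -0.8 (21.8, -23.4, 3.4, 58.8, 298) [555.5 426.5 220.7] [-1.800e+02  1.300e-01  5.039e+01] [ 0.1  0.  -6.3]
```

Emit:
send_rows([
  [[0.06,-0.05,0,-0.96,0],[0.03,-0.05,0,-0.96,0],[0,-0.04,0,-0.96,0],[0,-0.03,0,-0.96,0],[0,-0.03,0,-0.96,0]],
])

```text
time_s: 7.63
ee_pos: [550.8, 432.7, 221.0]
ee_rot: [-180.0, 0.1, 83.3]
force: [-0.7, 0.5, -7.1]
gripper_width: 23.7
gripper_force: 55.0
```

```bash
python3 -c "
from h import *
f=look(2); cv2.imwrite('pics/side2.png',f['pixels'][20:240,150:450,::-1].repeat(2,0).repeat(2,1))"
```

```text
7.63 c -53.2 (-38.1, -68.4, 21.7, 55.7, 382) [550.8 432.7 221. ] [-1.7996e+02  9.0000e-02  8.3280e+01] [-0.7  0.5 -7.1]
7.68 c -57.6 (-44.7, -70.5, 19.4, 55.7, 404) [550.5 432.6 221. ] [-1.7994e+02  1.1000e-01  8.3520e+01] [-0.4 -0.3 -7. ]
```

View pics/side2.png

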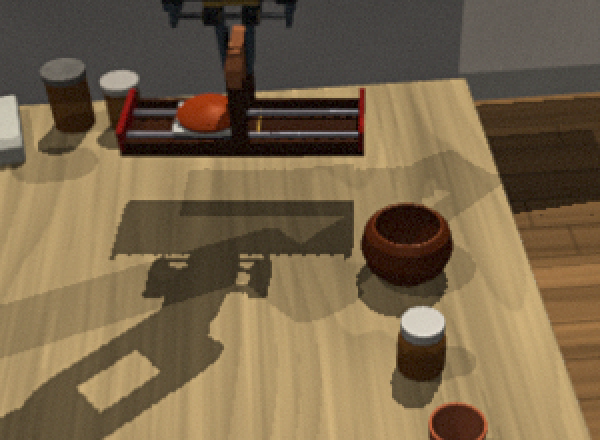

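The side view shows the lid left of the handle post at crop x≈205, against a tray middle at 242. The carriage is drifting towards the robot, so I'll catch up now.

Emit:
send_rows([
  [[-0.3,-0.8,0,0,0],[-0.5,-0.8,0,0,0],[-0.6,-0.6,0,0,0],[-0.6,-0.2,0,0.96,0],[-0.6,-0.15,0,0.96,0]],
])

```text
time_s: 8.15
ee_pos: [433.1, 341.8, 221.8]
ee_rot: [-180.0, 0.1, 69.4]
force: [1.8, -0.3, -6.3]
gripper_width: 23.7
gripper_force: 55.0
```

```bash
python3 -c "
from h import *
look(2)"
```

```text
8.15 c 21.4 (35.5, 7.2, 11.4, 59.9, 424) [433.1 341.8 221.8] [-1.80e+02  5.00e-02  6.94e+01] [ 1.8 -0.3 -6.3]
8.2 c 20.3 (35.1, 5.5, 14.0, 59.5, 422) [430.2 336.6 221.8] [-179.89    0.53   69.1 ] [-4.8 -6.1 -8.5]
```

Emit:
send_rows([
  [[0,0,0,-0.9,0],[0,0,0,-0.9,0],[0,0,0,-0.9,0],[0,0,0,-0.9,0]],
])

```text
time_s: 8.58
ee_pos: [435.1, 343.1, 221.9]
ee_rot: [180.0, -0.0, 94.8]
force: [-0.3, -0.1, -7.8]
gripper_width: 24.1
gripper_force: 55.0
```

```bash
python3 -c "
from h import *
f=look(3); np.savez('s3.npz',**f); cv2.imwrite('pics/side3.png',f['pixels'][20:240,130:430,::-1].repeat(2,0).repeat(2,1))"
```

```text
8.58 c 26.6 (59.2, -6.0, 17.2, 53.9, 164) [435.1 343.1 221.9] [ 1.7998e+02 -1.0000e-02  9.4770e+01] [-0.3 -0.1 -7.8]
8.63 c -30.1 (1.6, -61.9, 18.9, 53.9, 178) [435.1 343.1 221.9] [179.99   0.    95.  ] [-0.2 -1.  -7.9]
8.68 c -29.7 (0.9, -60.3, 19.0, 57.8, 187) [435.  343.2 221.9] [179.99  -0.    94.52] [ 0.4 -0.1 -7. ]
```

View pics/side3.png

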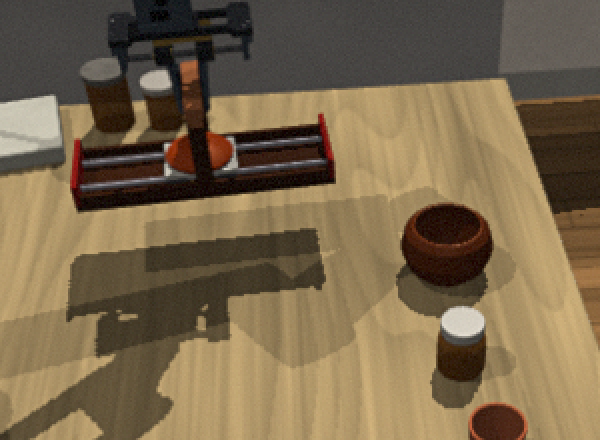

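The lid is now at crop x≈200, straddling the post, with the tray middle at about 202, so it is close to centred. The post splits the lid into two blobs, so I'll merge them. I'll also measure the tray's tilt from the rods.

```bash
cat >> h.py <<'E'
def carriage(f,xy,ang,z):
    hsv=cv2.cvtColor(f["pixels"],cv2.COLOR_RGB2HSV); m=cv2.inRange(hsv,(3,175,40),(12,255,255))
    m=cv2.morphologyEx(m,cv2.MORPH_OPEN,np.ones((3,3),np.uint8))
    e=np.array([np.cos(ang),np.sin(ang)]); S=[]
    for b in blobs(m,25):
        vs,us=np.nonzero(b); D=depthpts(f,np.c_[us,vs]); P=np.c_[(D[:,:2]-xy)@e,(D[:,:2]-xy)@[e[1],-e[0]],D[:,2]-z]
        q=np.median(P,0)
        if abs(q[0])<150 and abs(q[1])<45 and 32<q[2]<62: S.append(P[(P[:,2]>30)&(P[:,2]<62)&(abs(P[:,1])<50)])
    if not S: return None
    P=np.vstack(S); Y,X=P[:,0],P[:,1]; lo,hi=[],[]
    for x in range(-36,37,4):
        y=Y[abs(X-x)<3]
        if len(y)>4: w=(48**2-x*x)**.5; lo.append(np.percentile(y,3)+w); hi.append(np.percentile(y,97)-w)
    return tuple(float(np.round(a,1)) for a in(np.median(lo),np.median(hi),np.median(X)))+(len(Y),len(S))
def look(k=1):
    for i in range(k):
        s=env.state(); f=env.grab_frame("side"); yaw=np.deg2rad(s["ee_rot"][2]); p=s["ee_pos"]
        c=carriage(f,p[:2],yaw-np.pi/2,p[2]-106)
        print(round(s["time_s"],2),"c",c and round((c[0]+c[1])/2,1),c,np.round(p,1),np.round(s["ee_rot"],2))
    return f
def tilt(f,p,yaw):
    """tray slope along tool y, from red rim tops vs depth"""
    a=yaw-np.pi/2; e=np.array([np.cos(a),np.sin(a)])
    hsv=cv2.cvtColor(f["pixels"],cv2.COLOR_RGB2HSV); m=cv2.inRange(hsv,(0,190,40),(4,255,255))|cv2.inRange(hsv,(174,190,40),(180,255,255))
    vs,us=np.nonzero(m); D=depthpts(f,np.c_[us,vs]); Y=(D[:,:2]-p[:2])@e; X=(D[:,:2]-p[:2])@[e[1],-e[0]]; k=(abs(abs(Y)-174)<20)&(abs(X)<62)&(abs(D[:,2]-p[2]+86)<35)
    for s in(-1,1):
        q=k&(Y*s>0); print("rim",s,q.sum(),np.round(np.percentile(D[q,2],[50,90,95]),1),np.round(np.median(Y[q]),1))
E
python3 -c "
from h import *
f=dict(np.load('s3.npz')); s=env.state(); p=s['ee_pos']; y=np.deg2rad(s['ee_rot'][2])
print(carriage(f,p[:2],y-np.pi/2,p[2]-106)); tilt(f,p,y)
look(2)"
```

```text
(4.1, -9.5, 18.2, 336, 2)
rim -1 106 [155.4 158.4 159.3] -170.4
rim 1 68 [157.2 160.3 160.8] 173.2
8.73 c -4.1 (0.8, -9.1, 17.3, 339, 2) [435.  343.2 221.8] [180.    -0.    94.43]
8.78 c -4.3 (2.0, -10.6, 17.8, 328, 2) [435.  343.2 221.9] [179.99  -0.    94.46]
```

Emit:
send_rows([
  [[-0.4,0,0,0,0],[-0.6,0,0,0.9,0],[-0.6,0,0,0.9,0],[-0.3,0,0.3,0,0],[0,0,0.5,0,0]],
])

```text
time_s: 9.25
ee_pos: [436.9, 264.9, 191.8]
ee_rot: [179.8, -0.0, 82.1]
force: [-0.8, 2.1, -7.4]
gripper_width: 23.7
gripper_force: 55.0
```

```bash
python3 -c "
from h import *
look(1)"
```

```text
9.25 c -0.9 (4.0, -5.8, 13.6, 371, 2) [436.9 264.9 191.8] [ 1.7975e+02 -5.0000e-02  8.2110e+01]
```

Emit:
send_rows([
  [[0,0,0.6,0,0],[0,0,0.6,0,0],[0,0,0.4,0,0],[0,0,0.2,0,0],[0,0,0,0,0]],
])

```text
time_s: 9.72
ee_pos: [434.9, 266.7, 116.4]
ee_rot: [-179.8, 0.2, 82.3]
force: [-0.6, -0.8, -7.1]
gripper_width: 23.9
gripper_force: 55.0
```

```bash
python3 -c "
from h import *
look(2)"
```

```text
9.72 c 27.9 (45.3, 10.6, 14.3, 397, 1) [434.9 266.7 116.4] [-1.7982e+02  1.5000e-01  8.2320e+01]
9.77 c 30.1 (46.5, 13.8, 14.1, 399, 1) [435.9 267.3 117.8] [-1.7995e+02  4.0000e-02  8.2330e+01]
```

Emit:
send_rows([
  [[0,0.5,0.15,0,0],[0,0.5,0.15,0,0],[0,0.1,0.03,0,0],[0,0,0,0,0.34],[0,0,0,0,0.34]],
])

```text
time_s: 10.23
ee_pos: [480.8, 262.2, 106.8]
ee_rot: [179.8, -0.1, 82.3]
force: [-0.1, 0.2, 0.0]
gripper_width: 30.4
gripper_force: 0.0
```

```bash
python3 -c "
from h import *
f=look(2); print(env.state()['gripper_width'],env.state()['force']); tilt(f,env.state()['ee_pos'],np.deg2rad(env.state()['ee_rot'][2]))"
```

```text
10.23 c -7.3 (-1.0, -13.6, 13.7, 343, 2) [480.8 262.2 106.8] [ 1.7979e+02 -1.4000e-01  8.2350e+01]
10.28 c -6.0 (0.0, -12.1, 13.6, 341, 2) [480.3 262.2 106.6] [ 1.7982e+02 -1.2000e-01  8.2370e+01]
30.56961485985455 [-0.62468408 -0.46910472 -0.56958833]
rim -1 133 [35.8 43.5 43.9] -168.4
rim 1 87 [41.9 44.4 45.3] 177.3
```

Emit:
send_rows([
  [[0,0,0,0,0],[0,0,0,0,0],[0,0,0,0,0]],
])

```text
time_s: 10.58
ee_pos: [481.1, 262.0, 106.2]
ee_rot: [179.8, -0.1, 82.4]
force: [4.7, -0.6, 4.5]
gripper_width: 23.7
gripper_force: 55.0
```

```bash
python3 -c "
from h import *
f=look(2); print(env.state()['gripper_width'],env.state()['gripper_force'],env.state()['force'])"
```

```text
10.58 c 4.2 (10.9, -2.5, 13.0, 349, 2) [481.1 262.  106.2] [ 1.7976e+02 -1.1000e-01  8.2410e+01]
10.63 c 5.1 (10.9, -0.7, 12.8, 345, 2) [481.1 262.  106.2] [ 1.7977e+02 -1.1000e-01  8.2410e+01]
23.822971788654048 55.00184655189514 [3.53193994 0.27710062 6.67821555]
```

Emit:
send_rows([
  [[0,0,-0.2,0,0],[0,0,-0.5,-0.35,0],[0,0,-0.7,-0.35,0],[-0.3,0,-0.7,-0.2,0],[-0.6,0,-0.5,-0.3,0]],
])

```text
time_s: 11.1
ee_pos: [477.0, 227.3, 209.3]
ee_rot: [-179.8, -0.1, 90.8]
force: [1.4, 0.4, -7.3]
gripper_width: 23.5
gripper_force: 55.0
```

```bash
python3 -c "
from h import *
f=look(2)"
```

```text
11.1 c 39.8 (56.7, 22.9, 18.5, 462, 1) [477.  227.3 209.3] [-1.7983e+02 -1.0000e-01  9.0850e+01]
11.15 c 41.7 (57.2, 26.1, 19.4, 477, 1) [478.  221.4 212.9] [179.89   0.26  90.87]
```

Emit:
send_rows([
  [[-0.5,0.2,0,-0.5,0],[-0.6,0.2,0,-0.45,0],[-0.6,0.15,0,-0.45,0],[-0.6,0.1,0,-0.45,0],[-0.6,0.1,0,-0.45,0]],
])

```text
time_s: 11.62
ee_pos: [520.3, 113.0, 206.3]
ee_rot: [-179.6, -0.1, 106.6]
force: [0.8, 0.4, -7.1]
gripper_width: 23.6
gripper_force: 55.0
```

```bash
python3 -c "
from h import *
f=look(2)"
```

```text
11.62 c 25.6 (31.5, 19.8, 15.8, 447, 2) [520.3 113.  206.3] [-1.7958e+02 -1.0000e-01  1.0659e+02]
11.67 c 27.2 (32.3, 22.2, 17.0, 425, 2) [522.7 108.3 206.4] [-179.66    0.29  106.63]
```

Emit:
send_rows([
  [[0.4,0.2,0,0.5,0],[0.6,0.2,0,0.9,0],[0.6,0.1,0,0.9,0],[0,0,0,0,0]],
])

```text
time_s: 12.05
ee_pos: [527.8, 185.8, 206.6]
ee_rot: [-179.7, -0.2, 90.5]
force: [0.0, 0.7, -6.6]
gripper_width: 23.5
gripper_force: 55.0
```

```bash
python3 -c "
from h import *
f=look(3)"
```

```text
12.05 c 14.6 (22.2, 7.0, 16.5, 395, 2) [527.8 185.8 206.6] [-179.71   -0.24   90.51]
12.1 c 11.4 (17.3, 5.4, 16.7, 400, 2) [527.5 183.3 206.6] [-1.7968e+02 -2.0000e-02  9.0760e+01]
12.15 c 11.6 (18.8, 4.4, 16.2, 393, 2) [527.5 181.8 206.6] [-1.7968e+02  8.0000e-02  9.0770e+01]
```

Emit:
send_rows([
  [[0,0,0,0.9,0],[-0.1,0,0,0.5,0],[-0.5,0,0,-0.2,0],[-0.7,0,0,-0.25,0],[-0.7,0,0,-0.25,0]],
])

```text
time_s: 12.62
ee_pos: [517.9, 100.5, 207.8]
ee_rot: [-179.8, 0.1, 86.0]
force: [-0.0, -0.2, -6.9]
gripper_width: 23.9
gripper_force: 55.0
```

```bash
python3 -c "
from h import *
f=look(2)"
```

```text
12.62 c 6.5 (11.9, 1.2, 14.5, 449, 2) [517.9 100.5 207.8] [-1.7984e+02  5.0000e-02  8.5970e+01]
12.67 c 5.0 (10.5, -0.6, 16.3, 453, 2) [516.8  94.3 207.8] [-179.78    0.5    85.93]
```

Emit:
send_rows([
  [[-0.6,0,0,-0.1,0],[-0.7,0,0,-0.15,0],[-0.7,0,0,-0.15,0],[-0.7,0,0,-0.15,0],[-0.7,0,0,-0.15,0]],
])

```text
time_s: 13.13
ee_pos: [512.6, -35.4, 208.2]
ee_rot: [-179.9, -0.0, 90.7]
force: [-0.6, 0.1, -6.5]
gripper_width: 23.6
gripper_force: 55.0
```

```bash
python3 -c "
from h import *
f=look(2)"
```

```text
13.13 c -8.4 (-3.7, -13.1, 14.3, 594, 2) [512.6 -35.4 208.2] [-1.799e+02 -3.000e-02  9.066e+01]
13.18 c -11.0 (-5.8, -16.1, 16.7, 586, 2) [512.8 -41.2 208.3] [-179.9     0.42   90.62]
```

Emit:
send_rows([
  [[-0.7,-0.15,0,0.2,0],[-0.8,-0.15,0,0.25,0],[-0.8,-0.1,0,0.25,0],[-0.8,-0.05,0,0.2,0],[-0.7,0,0,0,0]],
])

```text
time_s: 13.65
ee_pos: [488.1, -186.8, 208.4]
ee_rot: [-179.9, -0.0, 84.3]
force: [2.0, 0.3, -7.0]
gripper_width: 23.9
gripper_force: 55.0
```

```bash
python3 -c "
from h import *
f=look(2)"
```

```text
13.65 c -2.5 (1.9, -7.0, 12.2, 741, 2) [ 488.1 -186.8  208.4] [-1.7992e+02 -2.0000e-02  8.4350e+01]
13.7 c -3.0 (1.5, -7.6, 14.2, 751, 2) [ 488.1 -192.5  208.4] [-179.96    0.41   84.31]
```

Emit:
send_rows([
  [[-0.5,0.1,0,-0.3,0],[-0.6,0.1,0,-0.3,0],[-0.5,0.05,0,-0.3,0],[-0.1,0,0,-0.6,0],[0,0,0,-0.9,0]],
])

```text
time_s: 14.17
ee_pos: [495.3, -254.8, 208.0]
ee_rot: [-180.0, -0.1, 101.0]
force: [-0.3, 0.5, -6.7]
gripper_width: 23.8
gripper_force: 55.0
```

```bash
python3 -c "
from h import *
f=look(3)"
```

```text
14.17 c -20.0 (-15.6, -24.4, 13.0, 987, 2) [ 495.3 -254.8  208. ] [-1.7996e+02 -6.0000e-02  1.0105e+02]
14.22 c -21.1 (-16.0, -26.1, 13.1, 994, 2) [ 495.1 -254.   208. ] [-1.7994e+02 -1.0000e-01  1.0136e+02]
14.27 c -22.7 (-17.5, -27.9, 12.9, 999, 2) [ 495.1 -253.5  208.1] [-1.7995e+02 -1.1000e-01  1.0088e+02]
```

Emit:
send_rows([
  [[0.3,-0.25,0,-0.7,0],[0.4,-0.25,0,-0.9,0],[0.2,0,0,-0.9,0],[0,0,0,-0.9,0]],
])

```text
time_s: 14.65
ee_pos: [464.7, -221.5, 208.6]
ee_rot: [-180.0, -0.2, 124.5]
force: [0.6, 0.1, -7.6]
gripper_width: 23.9
gripper_force: 55.0
```

```bash
python3 -c "
from h import *
f=look(3)"
```

```text
14.65 c -19.0 (-0.3, -37.7, 8.5, 921, 1) [ 464.7 -221.5  208.6] [-179.99   -0.19  124.52]
14.7 c -18.4 (1.2, -38.1, 9.2, 913, 1) [ 465.6 -222.5  208.8] [-1.8000e+02 -6.0000e-02  1.2475e+02]
14.75 c -15.8 (2.0, -33.6, 9.6, 908, 2) [ 466.1 -223.1  208.9] [179.99  -0.   124.24]
```

Emit:
send_rows([
  [[-0.5,0,0,0,0],[-0.6,0,0,-0.1,0],[-0.2,0,0,-0.5,0],[0,0,0,-0.96,0],[0,0,0,-0.96,0]],
])

```text
time_s: 15.22
ee_pos: [496.3, -267.6, 208.2]
ee_rot: [-180.0, -0.0, 141.7]
force: [-0.1, 0.2, -7.3]
gripper_width: 23.8
gripper_force: 55.0
```

```bash
python3 -c "
from h import *
f=look(3)"
```

```text
15.22 c -8.8 (7.5, -25.0, 7.8, 1109, 1) [ 496.3 -267.6  208.2] [-1.8000e+02 -4.0000e-02  1.4168e+02]
15.27 c -8.9 (7.7, -25.5, 7.1, 1090, 1) [ 496.  -267.3  208.2] [-1.7999e+02 -6.0000e-02  1.4194e+02]
15.32 c -8.1 (8.4, -24.5, 7.6, 1080, 1) [ 495.9 -267.1  208.3] [-1.8000e+02 -4.0000e-02  1.4143e+02]
```

Emit:
send_rows([
  [[0,0,0,0,0],[0,0,0,0,0],[0,0,0,0,0],[0,0,0,0,0]],
])

```text
time_s: 15.7
ee_pos: [495.8, -267.1, 208.8]
ee_rot: [-180.0, 0.0, 141.6]
force: [0.9, 0.0, -7.5]
gripper_width: 23.8
gripper_force: 55.0
```

```bash
python3 -c "
from h import *
f=look(3);cv2.imwrite('pics/side4.png',f['pixels'][180:400,120:420,::-1].repeat(2,0).repeat(2,1))"
```

```text
15.7 c -6.6 (14.1, -27.4, 6.7, 950, 1) [ 495.8 -267.1  208.8] [-1.8000e+02  1.0000e-02  1.4158e+02]
15.75 c -5.7 (14.6, -26.0, 7.1, 947, 1) [ 495.8 -267.1  208.8] [-1.800e+02  1.000e-02  1.416e+02]
15.8 c -5.9 (14.8, -26.7, 6.6, 927, 1) [ 495.8 -267.1  208.8] [-1.8000e+02  1.0000e-02  1.4161e+02]
```

View pics/side4.png

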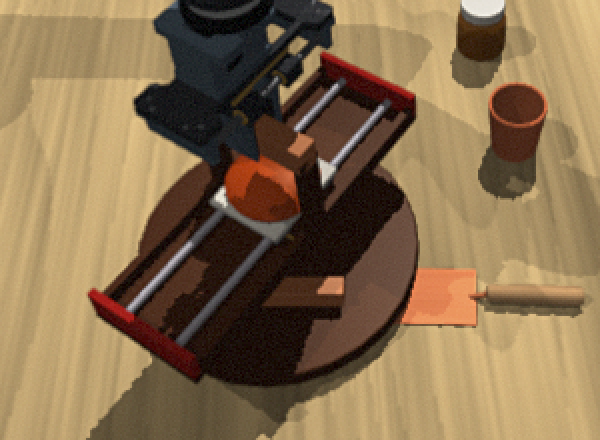

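The side view shows the tray over the turntable, with the carriage plate's near edge at crop (212,200) to (290,238). The handle hides the far side, so the near ("lo") edge is the one I can trust. I'll check it against the plate edge.

```bash
cat >> h.py <<'E'
def look(k=1):
    for i in range(k):
        s=env.state(); f=env.grab_frame("side"); yaw=np.deg2rad(s["ee_rot"][2]); p=s["ee_pos"]
        c=carriage(f,p[:2],yaw-np.pi/2,p[2]-106)
        print(round(s["time_s"],2),"cmid",c and round((c[0]+c[1])/2,1),"clo",c and round(c[0]-5,1),c,np.round(p,1),np.round(s["ee_rot"],2))
    return f
E
python3 -c "
from h import *
f=look(1); a=np.deg2rad(51.6); p=env.state()['ee_pos']
for z in(30,35,40): print(z,np.round((onplane(f,[(226,280),(265,299)],p[2]-106+z)[:,:2]-p[:2])@[np.cos(a),np.sin(a)]+50))
for r in((193.5,347.5),(304,221)): print(np.round((onplane(f,[r],p[2]-66)[:,:2]-p[:2])@[np.cos(a),np.sin(a)]))
"
```

```text
15.85 cmid -5.1 clo 11.4 (16.4, -26.5, 6.9, 912, 1) [ 495.8 -267.1  208.8] [-1.8000e+02  1.0000e-02  1.4162e+02]
30 [15. 22.]
35 [13. 19.]
40 [10. 17.]
[-177.]
[167.]
```

Emit:
send_rows([
  [[-0.35,0.15,0,-0.4,0],[0.35,0.2,0,0.4,0],[0,0.1,0,0,0],[0,0,0,0,0]],
])

```text
time_s: 16.23
ee_pos: [506.3, -252.5, 208.7]
ee_rot: [180.0, -0.0, 141.7]
force: [0.2, -0.1, -5.7]
gripper_width: 23.4
gripper_force: 55.0
```

```bash
python3 -c "
from h import *
f=look(3)"
```

```text
16.23 cmid -10.5 clo -3.3 (1.7, -22.6, 9.0, 1204, 1) [ 506.3 -252.5  208.7] [ 1.7999e+02 -3.0000e-02  1.4175e+02]
16.28 cmid -9.5 clo -1.5 (3.5, -22.5, 9.5, 1196, 1) [ 506.5 -253.3  208.8] [-1.7998e+02  4.0000e-02  1.4174e+02]
16.33 cmid -10.5 clo -2.6 (2.4, -23.4, 9.4, 1177, 1) [ 506.5 -253.6  208.9] [-1.7998e+02  5.0000e-02  1.4171e+02]
```

Emit:
send_rows([
  [[0,0,0,0,0],[0,0,0,0,0],[0,0,0,0,0]],
])

```text
time_s: 16.63
ee_pos: [506.2, -253.6, 208.8]
ee_rot: [-180.0, 0.0, 141.6]
force: [-0.4, 0.3, -7.8]
gripper_width: 23.7
gripper_force: 55.0
```

```bash
python3 -c "
from h import *
f=look(2)"
```

```text
16.63 cmid -9.7 clo -1.0 (4.0, -23.4, 8.9, 1156, 1) [ 506.2 -253.6  208.8] [-1.7999e+02  1.0000e-02  1.4164e+02]
16.68 cmid -9.1 clo -0.5 (4.5, -22.6, 9.1, 1152, 1) [ 506.2 -253.5  208.8] [-1.8000e+02  1.0000e-02  1.4163e+02]
```

Emit:
send_rows([
  [[0,0,0,0,0],[0,0,0,0,0],[0,0,0,0,0],[0,0,0,0,0],[0,0,0,0,0]],
])

```text
time_s: 17.15
ee_pos: [506.2, -253.3, 208.8]
ee_rot: [-180.0, 0.0, 141.6]
force: [-0.6, 1.0, -7.4]
gripper_width: 23.8
gripper_force: 55.0
```

```bash
python3 -c "
from h import *
f=look(1)"
```

```text
17.15 cmid -8.4 clo 1.2 (6.2, -23.0, 8.9, 1131, 1) [ 506.2 -253.3  208.8] [-1.8000e+02  1.0000e-02  1.4165e+02]
```

Emit:
send_rows([
  [[0,0,0,0,0],[0,0,0,0,0],[0,0,0,0,0],[0,0,0,0,0],[0,0,0,0,0]],
])

```text
time_s: 17.62
ee_pos: [506.3, -253.3, 208.8]
ee_rot: [-180.0, 0.0, 141.6]
force: [0.4, -0.4, -8.3]
gripper_width: 23.5
gripper_force: 55.0
```

```bash
python3 -c "
from h import *
f=look(1)"
```

```text
17.62 cmid -8.4 clo 1.9 (6.9, -23.8, 8.5, 1108, 1) [ 506.3 -253.3  208.8] [-1.8000e+02  1.0000e-02  1.4165e+02]
```

Emit:
send_rows([
  [[0,0,0,0,0],[0,0,0,0,0],[0,0,0,0,0],[0,0,0,0,0],[0,0,0,0,0]],
])

```text
time_s: 18.08
ee_pos: [506.2, -253.3, 208.7]
ee_rot: [-180.0, 0.0, 141.6]
force: [-0.6, -0.2, -7.0]
gripper_width: 23.9
gripper_force: 55.0
```

Emit:
send_rows([
  [[0,0,0,0,0],[0,0,0,0,0],[0,0,0,0,0],[0,0,0,0,0],[0,0,0,0,0]],
])

```text
time_s: 18.5
ee_pos: [506.2, -253.3, 208.8]
ee_rot: [-180.0, 0.0, 141.6]
force: [-0.6, -0.4, -8.1]
gripper_width: 23.8
gripper_force: 55.0
```

```bash
python3 -c "
from h import *
f=look(1)
s=env.state(); tilt(f,s['ee_pos'],np.deg2rad(s['ee_rot'][2]))
g=env.grab_frame('top'); p=s['ee_pos']; print(carriage(g,p[:2],np.deg2rad(51.6),p[2]-106))"
```

```text
18.5 cmid -8.0 clo 2.4 (7.4, -23.4, 8.7, 1089, 1) [ 506.2 -253.3  208.8] [-180.      0.    141.65]
rim -1 516 [141.1 145.1 145.9] -175.8
rim 1 384 [135.6 145.  145.9] 172.1
(53.7, -2.5, -16.3, 258, 2)
```

Emit:
send_rows([
  [[0,0,0,0,0],[0,0,0,0,0],[0,0,0,0,0],[0,0,0,0,0],[0,0,0,0,0]],
])

```text
time_s: 19.02
ee_pos: [506.2, -253.3, 208.8]
ee_rot: [-180.0, 0.0, 141.6]
force: [1.0, -0.2, -7.6]
gripper_width: 24.1
gripper_force: 55.0
```

Emit:
send_rows([
  [[0,0,0,0,0],[0,0,0,0,0],[0,0,0,0,0],[0,0,0,0,0],[0,0,0,0,0]],
])

```text
time_s: 19.43
ee_pos: [506.3, -253.3, 208.8]
ee_rot: [-180.0, 0.0, 141.6]
force: [0.4, 0.1, -7.6]
gripper_width: 23.8
gripper_force: 55.0
```

Emit:
send_rows([
  [[0,0,0,0,0],[0,0,0,0,0],[0,0,0,0,0],[0,0,0,0,0],[0,0,0,0,0]],
])

```text
time_s: 19.85
ee_pos: [506.2, -253.3, 208.8]
ee_rot: [-180.0, 0.0, 141.6]
force: [-0.9, 0.4, -7.0]
gripper_width: 23.6
gripper_force: 55.0
```

```bash
python3 -c "
from h import *
f=look(1)"
```

```text
19.85 cmid -7.8 clo 2.5 (7.5, -23.0, 8.4, 1085, 1) [ 506.2 -253.3  208.8] [-180.      0.    141.65]
```

Emit:
send_rows([
  [[0,0,0,0,0],[0,0,0,0,0],[0,0,0,0,0],[0,0,0,0,0],[0,0,0,0,0]],
])

```text
time_s: 20.32
ee_pos: [506.3, -253.3, 208.8]
ee_rot: [-180.0, 0.0, 141.6]
force: [0.6, -0.3, -7.4]
gripper_width: 24.0
gripper_force: 55.0
```

Emit:
send_rows([
  [[0,0,0,0,0],[0,0,0,0,0],[0,0,0,0,0],[0,0,0,0,0],[0,0,0,0,0]],
])

```text
time_s: 20.73
ee_pos: [506.2, -253.3, 208.8]
ee_rot: [-180.0, 0.0, 141.6]
force: [0.3, -0.5, -7.5]
gripper_width: 23.8
gripper_force: 55.0
```

Emit:
send_rows([
  [[0,0,0,0,0],[0,0,0,0,0],[0,0,0,0,0],[0,0,0,0,0],[0,0,0,0,0]],
])

```text
time_s: 21.15
ee_pos: [506.2, -253.3, 208.8]
ee_rot: [-180.0, 0.0, 141.6]
force: [0.2, 0.4, -7.0]
gripper_width: 23.9
gripper_force: 55.0
```

```bash
python3 -c "
from h import *
f=look(1)"
```

```text
21.15 cmid -7.7 clo 2.5 (7.5, -22.8, 8.6, 1095, 1) [ 506.2 -253.3  208.8] [-180.      0.    141.64]
```

Emit:
send_rows([
  [[0,0,0,-0.3,0],[0,0,0,-0.5,0],[0,0,0,-0.5,0],[0,0,0,-0.5,0],[0,0,0,-0.5,0]],
])

```text
time_s: 21.62
ee_pos: [506.2, -253.3, 208.8]
ee_rot: [-180.0, 0.0, 157.6]
force: [-0.1, 0.1, -7.3]
gripper_width: 23.7
gripper_force: 55.0
```

Emit:
send_rows([
  [[0,0,0,-0.5,0],[0,0,0,-0.5,0],[0,0,0,-0.5,0],[0,0,0,-0.5,0],[0.05,-0.05,0,-0.4,0]],
])

```text
time_s: 22.03
ee_pos: [504.3, -254.8, 208.8]
ee_rot: [180.0, 0.0, 174.1]
force: [0.5, -0.1, -6.2]
gripper_width: 23.8
gripper_force: 55.0
```

Emit:
send_rows([
  [[0.05,-0.1,0,0,0],[0.05,-0.05,0,0,0],[0,0,0,0,0]],
])

```text
time_s: 22.28
ee_pos: [498.8, -261.0, 208.7]
ee_rot: [-180.0, -0.0, 173.9]
force: [0.1, -0.3, -6.5]
gripper_width: 23.6
gripper_force: 55.0
```

```bash
python3 -c "
from h import *
f=look(2)
s=env.state(); tilt(f,s['ee_pos'],np.deg2rad(s['ee_rot'][2]))"
```

```text
22.28 cmid -1.2 clo 9.8 (14.8, -17.2, 9.6, 1207, 1) [ 498.8 -261.   208.7] [-1.7998e+02 -3.0000e-02  1.7387e+02]
22.33 cmid 0.5 clo 10.2 (15.2, -14.2, 8.7, 1228, 1) [ 499.1 -260.8  208.8] [-180.     -0.    173.88]
rim -1 759 [138.1 144.8 145.4] -176.2
rim 1 207 [133.7 145.  145.8] 171.6
```

Emit:
send_rows([
  [[0,0,0.15,0,0],[0,0,0.25,0,0],[0,0,0.3,0,0],[0,0,0.2,0,0],[0,0,0.1,0,0]],
])

```text
time_s: 22.8
ee_pos: [498.3, -259.8, 166.5]
ee_rot: [179.9, -0.2, 174.0]
force: [-0.8, 0.0, -7.0]
gripper_width: 23.8
gripper_force: 55.0
```

Emit:
send_rows([
  [[0,0,0.05,0,0],[0,0,0.05,0,0],[0,0,0.04,0,0],[0,0,0.03,0,0]],
])

```text
time_s: 23.13
ee_pos: [499.9, -260.8, 162.7]
ee_rot: [-180.0, 0.1, 174.0]
force: [0.4, 0.4, 0.8]
gripper_width: 23.9
gripper_force: 55.0
```

```bash
python3 -c "
from h import *
f=look(2)"
```

```text
23.13 cmid -2.6 clo 12.9 (17.9, -23.1, 10.9, 1023, 1) [ 499.9 -260.8  162.7] [-1.7996e+02  9.0000e-02  1.7396e+02]
23.18 cmid -2.8 clo 12.9 (17.9, -23.4, 10.9, 1024, 1) [ 499.7 -260.7  162.8] [-1.7997e+02  7.0000e-02  1.7396e+02]
```

Emit:
send_rows([
  [[0,0,0,0,0.34],[0,0,0,0,0.4],[0,0,0,0,0.5],[0,0,0,0,0.6],[0,0,0,0,0.6]],
])

```text
time_s: 23.65
ee_pos: [499.7, -260.7, 162.5]
ee_rot: [-180.0, 0.1, 174.0]
force: [-0.5, -0.0, -0.4]
gripper_width: 53.1
gripper_force: 0.0
```

```bash
python3 -c "
from h import *
f=look(2)"
```

```text
23.65 cmid -6.7 clo 13.1 (18.1, -31.5, 14.7, 948, 1) [ 499.7 -260.7  162.5] [-1.7997e+02  7.0000e-02  1.7396e+02]
23.7 cmid -6.3 clo 14.2 (19.2, -31.9, 15.0, 934, 1) [ 499.6 -260.6  162.3] [-1.7998e+02  5.0000e-02  1.7396e+02]
```

Emit:
send_rows([
  [[0,0,-0.2,0,0.6],[0,0,-0.5,0,0.6],[0,0,-0.6,0,0.6],[0,0,-0.6,0,0.6],[0,0,-0.3,0,0.6]],
])

```text
time_s: 24.17
ee_pos: [500.4, -261.1, 253.7]
ee_rot: [-179.9, 0.3, 174.0]
force: [0.2, -0.2, 0.1]
gripper_width: 54.8
gripper_force: 0.0
```

```bash
python3 -c "
from h import *
a=np.deg2rad(84); c=np.array([499.,-261.])
for i in range(4):
    f=env.grab_frame('side'); print(env.state()['time_s'],carriage(f,c,a,55))
tilt(f,np.array([499,-261,161.]),a+np.pi/2)
cv2.imwrite('pics/side5.png',f['pixels'][170:400,120:420,::-1].repeat(2,0).repeat(2,1))"
```

```text
24.2167 (19.5, -11.6, 7.8, 1149, 1)
24.2667 (19.0, -11.0, 7.7, 1144, 1)
24.3167 (19.6, -11.4, 8.0, 1148, 1)
24.3667 (20.7, -12.0, 8.0, 1149, 1)
rim -1 680 [90.3 97.6 98.4] -175.7
rim 1 260 [86.2 97.7 98.7] 172.2
```

View pics/side5.png

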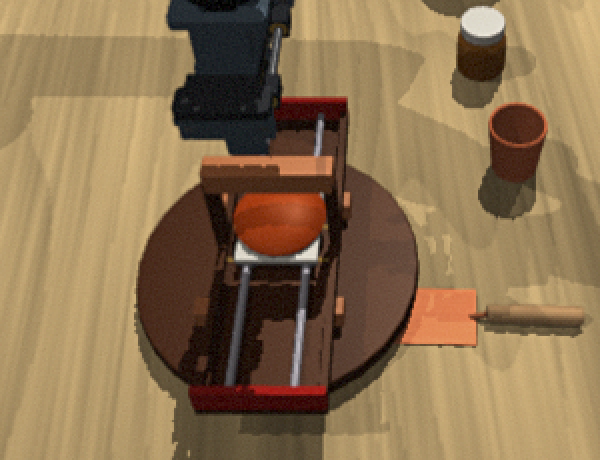

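The tray lies square across both rests, with its near rim at crop (260,398) and far rim at (312,108). The lid is near the middle and the gripper is clear above the bar, so I'm handing in.

```bash
python3 -c "
from h import *
print(env.job_done())"
```

```text
the job is handed in; nothing more can be done
None
```

The job is handed in, verdict not shown: the carriage held within about 1 cm of the middle for about 5 s above the rests, and the tray now lies released and square across both, centred within a few mm, with the carriage about 15 mm off-middle and almost still.

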